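# Make up two board-repair kits from the bench stock

### The arm

A 6-joint arm with a two-finger parallel gripper is mounted at the origin on the work surface. World frame = base frame: x ahead of the robot, y to its left, z up, the work surface at z = 0. Lengths are in m, angles in rad, forces in N, time in s.
With the tool pointing down it reaches from about 0.375 to 0.975 m from the base axis. Payload 3.8 kg.
Tool frame: the origin (TCP) lies on the mounting face of the last link; the fingertips stand 173 mm ahead of it and the grasp point (between the pads) lies 155 mm ahead of it (bot.hold_point_z is the distance from the TCP to the grasp point, in m); z points along the fingers, y is the line along which they close (so a half turn about z gives the same grasp; the last joint's range is limited). The gripper opens to 85 mm and grips with 20 to 120 N. Pads are 22 mm wide; open, the fingers measure 114 mm over their backs; the gripper's body (76 mm by 85 mm) begins 54 mm behind the grasp point. The pads swing forward as they close: fully open they stand 13 mm farther back than shut.
Start: joints at [-1.168, 0.264, 1.604, -0, 1.274, -0.037], TCP at [0.287, -0.611, 0.405] pointing down, gripper open.
Joint ranges: [-2.63, 2.63], [-0.94, 2.18], [0.31, 2.57], [-1.31, 4.45], [0, 2.66], [-2.55, 2.55]. Speed limits (rad/s): [2.57, 2.57, 3.14, 3.14, 3.14, 3.14].

### API

Orientations are given as a rotation vector (axis times angle).
In Python, from workcell import bot, optics gives the robot as it stands.
- The arm moves only by the shell command python3 -m jog 'ROWS' [OPENING] [FORCE]. ROWS is JSON, a list of rows, each an object of numbers: "dx", "dy", "dz": the shift along the tool's x, y, z in mm; "ax", "ay", "az": the turn, a rotation vector about the tool's x, y, z in degrees. A call has 1 to 20 rows; each row shifts and turns the commanded pose from where the row before left it, along the tool's axes as they then stand; what a row does not reach is not made up. A row lasts 1/12 s, in which the tool goes at most 41.7 mm and 7.16 degrees, less where a joint would pass 70% of its speed; a pose out of reach is approached as far as the arm can. A call with a gripper value outside its range is refused whole. OPENING is the opening, from 0 (shut) to 1 (fully open), set as the call begins (- or left out, the last holds). The fingers move at their own pace and stop on an object; FORCE is the grip in N (left out, the last holds). Time passes only in rows, so rows that do not move let the fingers close. It gives the time, the measured TCP pose, the force, the opening and the grip force at its end, in the units of the state.
- bot.read_state(): the state, without advancing time (a new reading comes with each control period).
- optics.read_camera(name): name is "scene" or "top"; returns a dict with "img" (420x560x3 uint8, red, green, blue), "vertical_fov" (degrees; the focal length in pixels is half the picture's height over the tangent of half this angle, whatever the lens; pixels are square), "cx", "cy" (the principal point, pixels), "R" (3x3) and "t" (3): a world point X has camera coordinates R X + t. Camera axes: x right, y down, z forward; pixel columns grow to the right and rows downward; lengths in m; the calibration is good to about 2 mm. A picture is of the moment at which its call begins. There is no depth.
- bot.finish_job(): hands the job in; it is judged then, once.
The state is a dict: "time": time; "q": joint angles; "joint_vel": joint speeds; "joint_torque": joint torques, N m; "tool_pos": TCP position; "tcp_rot": TCP orientation; "wrist_force": force on the tool from outside, world axes, zero at the start; "torque": the same for the moment, N m; "width": opening from 0.0 (shut) to 1.0 (fully open); "grip_force": force on a finger pad.
Only numpy, scipy, OpenCV 4.12 (cv2) and the standard library are available. Lean on these libraries where they do the work, as an engineer would, in place of code of your own. Each camera call takes 0.05 s, during which the arm holds its last target. There are 200 camera calls.

### The job

Make up the two repair kits, setting every part down flat on the tray's floor without dropping it. Blue tray: swing the spring-loaded hold-down finger up until it stays open, then take the amber circuit board off its holder and lay it component side up in the large bay, and stand the black capacitor in the small bay. Red tray: set the yellow transformer and the white relay side by side in the large bay and the finned aluminium heat sink in the small bay, all upright; leave the red rosin pot where it stands.

Things in the scene. Friction and masses are not known exactly. Their poses are not given: they have to be found in the camera images.
- board: Amber circuit board 90 x 60 mm (x, y), 4 mm thick, about 80 g; components up to 14 mm above the underside. Origin: centre of underside; z up. Starts 26 mm above the mat on two rails under its ends, lips 3 mm high round them (2 mm play): lift straight up. Middle 60 mm of its long edges free, 20 mm of air below there, then a 6 mm base plate. The finger's foot holds its +x end, 9 mm in.
- finger (a joint): Hinge of the hold-down finger, rad: about 0 pressing on the board, grows as it swings up and back away from the board, stop at 1.8. An over-centre spring pulls it shut below 0.9 and open above: past about 1.0 it snaps to 1.8 and stays. About 5 N at the bar starts it.
- finger_bar (a point): Middle of the finger's yellow round cross bar (10 mm dia, 84 mm long along y), to lift it by; turns with it. At joint 0: x points from board to hinge (as the board's x), z up; bar axis 26 mm above the board's top, hinge axis parallel to it, 48 mm to +x and 10 mm below. The 10 mm wide arm joins mid-bar, hinge post 24 mm wide: bar ends are free to pinch with an upright gripper and follow the arc.
- capacitor: Black can capacitor with a silver top, 30 mm diameter, 40 mm tall, 45 g, standing upright. Origin: centre of its underside, z up its axis.
- transformer: Small transformer, dark steel core 42 x 18 mm and 34 mm tall with a yellow taped winding; 42 (x) x 34 (y) x 34 mm (z) overall, flat on its two sides at y = +-17 mm, up to 32 mm height. About 160 g. Origin: centre of its underside, z up.
- relay: White box relay with a grey foot, 34 (x) x 29 (y) x 24 mm (z), body above the 3 mm foot 32 x 27 mm, 35 g. Origin: centre of its underside, z up.
- heat_sink: Bright aluminium heat sink, 40 (x) x 34 (y) x 26 mm (z), 6 upright fins running along x on a 6 mm base, outer fins at y = +-17 mm. 60 g. Origin: centre of its underside, z up.
- tray_blue: Blue kit tray, 187 x 128 mm (x, y) over its walls, fixed, open on top. Origin: centre of underside on the mat. Floor 3 mm thick; walls and one cross divider 3 mm thick, tops 18 mm above the mat. Small bay at the -x end: inside x -90 to -29 mm, y -61 to 61. Large bay at the +x end: inside x -25 to 90 mm, y -61 to 61.
- tray_red: Red kit tray, 187 x 128 mm (x, y) over its walls, fixed, open on top. Origin: centre of underside on the mat. Floor 3 mm thick; walls and one cross divider 3 mm thick, tops 18 mm above the mat. Small bay at the -x end: inside x -90 to -29 mm, y -61 to 61. Large bay at the +x end: inside x -25 to 90 mm, y -61 to 61.
- rosin: Pot of amber-red rosin, 42 mm diameter, 22 mm tall, 50 g; a bystander. Origin: centre of its underside.
Not all that is in view belongs to the job. What is shaped like the relay but brown or turquoise is not meant. Leave any green look-alike of the part that bears finger alone.

How it is judged:
On the way:
1. the hold-down finger is swung open while the board still lies in its holder (value of joint finger above 1.4 rad and distance of board from where it was at the start of the episode below 0.012 m), for 0.2 s.
At the end, for the whole second after the job is handed in: Blue tray: board component side up in the large bay, capacitor in the small bay. Red tray: transformer and relay in the large bay, heat sink in the small bay. Each: centre inside its bay, underside under 8 mm above the mat (floor is 3), tilt under 0.12 rad, released, at rest (x of board in the frame of tray_blue between 0 and 0.065 m and y of board in the frame of tray_blue between -0.04 and 0.04 m and z of board in the frame of tray_blue between -0.002 and 0.008 m and angle between each of board, capacitor, transformer, relay, heat_sink's own z axis and vertical below 0.12 rad and linear speed of each of board, capacitor, transformer, relay, heat_sink below 0.02 m/s and angular speed of each of board, capacitor, transformer, relay, heat_sink below 0.2 rad/s and x of capacitor in the frame of tray_blue between -0.0905 and -0.0285 m and y of capacitor in the frame of tray_blue between -0.061 and 0.061 m and z of capacitor in the frame of tray_blue between -0.002 and 0.008 m and x of transformer in the frame of tray_red between -0.0255 and 0.0905 m and y of transformer in the frame of tray_red between -0.061 and 0.061 m and z of transformer in the frame of tray_red between -0.002 and 0.008 m and x of relay in the frame of tray_red between -0.0255 and 0.0905 m and y of relay in the frame of tray_red between -0.061 and 0.061 m and z of relay in the frame of tray_red between -0.002 and 0.008 m and x of heat_sink in the frame of tray_red between -0.0905 and -0.0285 m and y of heat_sink in the frame of tray_red between -0.061 and 0.061 m and z of heat_sink in the frame of tray_red between -0.002 and 0.008 m and contact force between each of board, capacitor, transformer, relay, heat_sink and the fingers below 0.05 N); the robot touches nothing.
It fails at once if the rosin pot is pushed more than 20 mm or tipped (distance of rosin from where it was at the start of the episode above 0.02 m or angle between rosin's own z axis and vertical above 0.4 rad).
It fails at once if a part is dropped (falls free at more than 0.8 m/s, about 3 cm) ((linear speed of board above 0.8 m/s and contact force between board and the fingers below 0.01 N) or (linear speed of capacitor above 0.8 m/s and contact force between capacitor and the fingers below 0.01 N) or (linear speed of transformer above 0.8 m/s and contact force between transformer and the fingers below 0.01 N) or (linear speed of relay above 0.8 m/s and contact force between relay and the fingers below 0.01 N) or (linear speed of heat_sink above 0.8 m/s and contact force between heat_sink and the fingers below 0.01 N)).
It also fails if it takes over 144 s, if anything falls off the work surface, if the arm or the gripper's body presses on something with over 40 N, if the wrist force passes 120 N, or if a joint passes its speed limit or range.

## Working session

There is one attempt and no reset: what is moved stays moved. The work goes in short steps, Python scripts to look and compute and a shell command to move; the robot and the scene stay as the last step left them, time stands still between calls to the robot, and variables do not carry over. Pictures are saved under pics/ and viewed, at most 14 in all, crops included, and the job is handed in when it is done.

```bash
ls; mkdir -p pics
python3 - <<'E'
from workcell import bot, optics
import cv2
for n in ("scene","top"):
    c=optics.read_camera(n); cv2.imwrite(f"pics/{n}0.png",c["img"][:,:,::-1])
    print(n,c["vertical_fov"],c["cx"],c["cy"],c["R"],c["t"])
s=bot.read_state();print(s)
E
```

```text
pics
scene 51.923580490559225 269.7375141101331 212.99922811464324 [[ 0.50418659  0.86359105  0.00252612]
 [ 0.46755412 -0.27050841 -0.84155709]
 [-0.72607784  0.4254829  -0.54016227]] [-0.43161451 -0.15017321  1.60472565]
top 48.51329068559728 281.67376718231276 207.36930379375428 [[ 0.0080946  -0.99994842  0.0061354 ]
 [-0.98762895 -0.00895544 -0.15655306]
 [ 0.15659993 -0.00479227 -0.98765049]] [0.15932667 0.55608227 1.21348836]
{'time': 0.1, 'q': array([-1.16792733e+00,  2.64679227e-01,  1.60524768e+00, -1.39988178e-05,
        1.27368122e+00, -3.68695371e-02]), 'joint_vel': array([ 1.36756934e-03, -1.93998294e-03, -2.19773479e-03,  6.73913317e-05,
       -1.53715915e-04,  2.35941647e-04]), 'joint_torque': array([-2.00123900e-04, -5.16709721e+01, -3.68589771e+01, -1.39223671e-04,
        6.31834060e-03,  3.27224711e-06]), 'tool_pos': array([ 0.28724324, -0.61049157,  0.40347968]), 'tcp_rot': array([-3.06402867e+00, -6.84762346e-01,  5.96421131e-04]), 'wrist_force': array([-0.17861952, -0.01622461,  0.20998361]), 'torque': array([ 0.01788678, -0.03519022,  0.01125381]), 'grip_force': 0.0, 'width': 1.0014036310193197}
```

View pics/scene0.png

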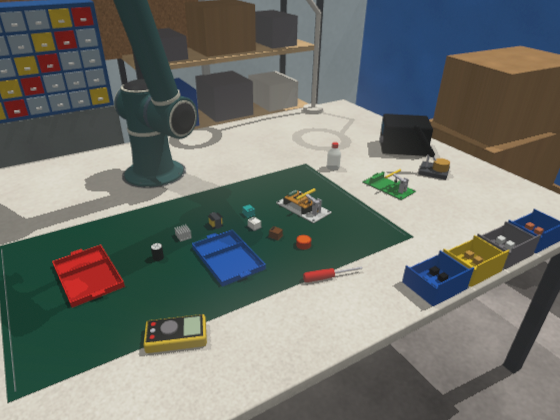

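View pics/top0.png

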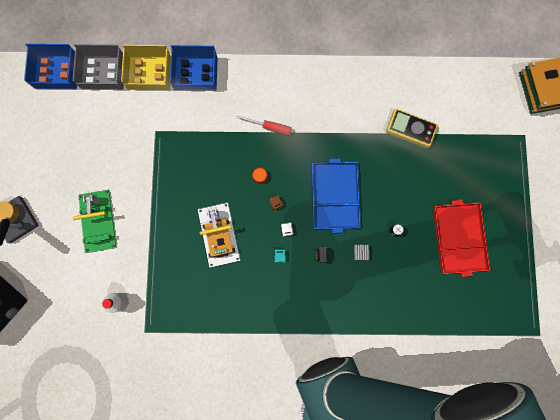

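The scene view shows the parts on the mat: board holder (303,203), relays around (255,224), and trays (88,273) and (229,257). In the top view, the relay-shaped things are white (288,229), brown (276,202) and turquoise (280,255). White fits "white box relay". The boards with a finger are amber on a white holder (219,234) and a green look-alike (96,220), and amber is the one meant. I'll confirm with enlarged crops.

Run:
```python
import cv2
a=cv2.imread("pics/top0.png")[155:285,190:500]; b=cv2.imread("pics/scene0.png")[180:305,45:335]
cv2.imwrite("pics/topc.png",cv2.resize(a,None,fx=2.5,fy=2.5,interpolation=cv2.INTER_CUBIC))
cv2.imwrite("pics/scenec.png",cv2.resize(b,None,fx=2.7,fy=2.7,interpolation=cv2.INTER_CUBIC))
```

```text
(no output)
```

View pics/topc.png

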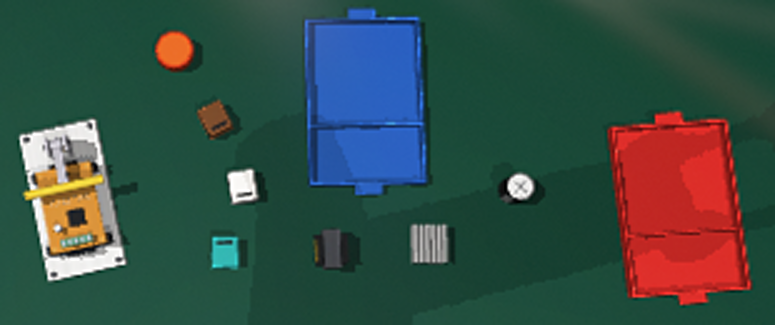

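View pics/scenec.png

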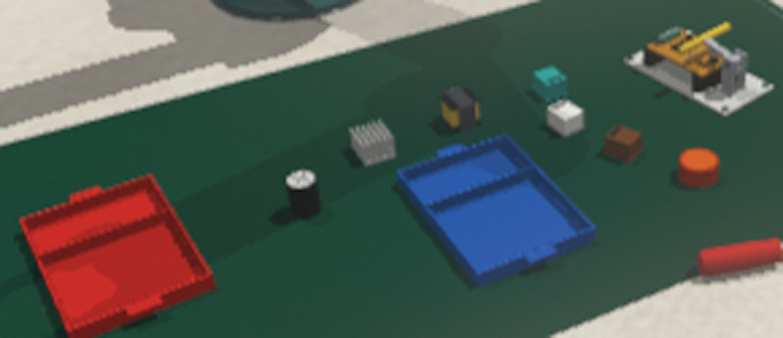

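The crops confirm it. The white relay is at top (288,229), with the turquoise and brown ones left alone. The amber board with the yellow bar is at (219,230), the transformer at (324,254), the heat sink at (361,252), the capacitor at (398,230) and the pot at (260,175). The large bays are on the far side (+x). Next I'll measure silhouettes in both views.

```bash
cat > h.py <<'E'
import numpy as np, cv2
from workcell import bot, optics
from scipy.spatial.transform import Rotation as Ro
def cam(n):
    c=optics.read_camera(n); c["f"]=c["img"].shape[0]/2/np.tan(np.radians(c["vertical_fov"]/2)); return c
def ray(c,p):
    d=c["R"].T@np.array([(p[0]-c["cx"])/c["f"],(p[1]-c["cy"])/c["f"],1.]); return -c["R"].T@c["t"],d/np.linalg.norm(d)
def plane(c,p,z):
    o,d=ray(c,p); return o+d*(z-o[2])/d[2]
def tri(c1,p1,c2,p2):
    (o1,d1),(o2,d2)=ray(c1,p1),ray(c2,p2)
    s=np.linalg.lstsq(np.c_[d1,-d2],o2-o1,rcond=None)[0]
    a,b=o1+d1*s[0],o2+d2*s[1]; return (a+b)/2,np.linalg.norm(a-b)*1e3
def proj(c,X):
    v=c["R"]@np.asarray(X)+c["t"]; return np.array([c["cx"]+c["f"]*v[0]/v[2],c["cy"]+c["f"]*v[1]/v[2]])
def masks(c):
    i=c["img"].astype(int); r,g,b=i[...,0],i[...,1],i[...,2]
    h=cv2.cvtColor(c["img"],cv2.COLOR_RGB2HSV); H,S,V=h[...,0],h[...,1],h[...,2]
    return dict(blue=(H>100)&(H<125)&(S>130)&(V>60), red=((H<4)|(H>175))&(S>150)&(V>70), white=(S<45)&(V>120),
      yellow=(H>22)&(H<31)&(S>140)&(V>130), amber=(H>10)&(H<22)&(S>110)&(V>90), orange=(H>=4)&(H<10)&(S>190)&(V>150), nongreen=(g-np.maximum(r,b)*1.15<3))
def blob(m,p,rad=60):
    n,l,s,ce=cv2.connectedComponentsWithStats(m.astype(np.uint8),connectivity=8)
    y,x=np.nonzero(m); k=np.argmin((x-p[0])**2+(y-p[1])**2); j=l[y[k],x[k]]
    ys,xs=np.nonzero(l==j); pts=np.c_[xs,ys].astype(np.float32)
    return ce[j],s[j],pts
def go(x,y,z,yaw):
    """deltas of the grasp point to x,y,z (mm, m-> tool axes), yaw of tool x deg, tool down"""
    s=bot.read_state(); R=Ro.from_rotvec(s["tcp_rot"]).as_matrix()
    T=np.array([[1,0,0],[0,-1,0],[0,0,-1.]]); T=Ro.from_euler('z',yaw,degrees=True).as_matrix()@T
    tcp=np.array([x,y,z+bot.hold_point_z]); d=R.T@(tcp-s["tool_pos"])*1e3
    rv=np.degrees(Ro.from_matrix(R.T@T).as_rotvec())
    print("now",s["tool_pos"].round(4),"yaw",np.degrees(np.arctan2(R[1,0],R[0,0])).round(2),"t",round(s["time"],2))
    print("shift in present axes",d.round(1),"turn",rv.round(2),"| world shift",((tcp-s["tool_pos"])*1e3).round(1))
E
python3 - <<'E'
from h import *
t,s=cam("top"),cam("scene"); mt,ms=masks(t),masks(s)
L=[("blue","blue",(336,195),(229,257)),("red","red",(461,237),(88,273)),("relay","white",(288,229),(254,224)),("captop","white",(398,230),(156,246)),
("cap","nongreen",(398,232),(156,252)),("trafo","nongreen",(324,254),(215,221)),("sink","nongreen",(361,252),(183,233)),("bar","yellow",(219,230),(304,195)),
("board","amber",(219,240),(298,203)),("rosin","orange",(260,175),(303,242)),("plate","white",(210,215),(320,216))]
for n,k,a,b in L:
    ca,sa,pa=blob(mt[k],a); cb,sb,pb=blob(ms[k],b)
    X,e=tri(t,ca,s,cb); 
    z=dict(blue=.018,red=.018,relay=.024,captop=.04,cap=.04,trafo=.034,sink=.026,bar=.056,board=.03,rosin=.022,plate=.006)[n]
    bx=cv2.boxPoints(cv2.minAreaRect(pa)); W=np.array([plane(t,p,z)[:2] for p in bx])
    e1,e2=W[1]-W[0],W[2]-W[1]
    print(n,ca.round(1),sa[4],cb.round(1),sb[4],"X",(X*1e3).round(1),"err",round(e,1),"rect c",(W.mean(0)*1e3).round(1),"sides",[(round(np.linalg.norm(v)*1e3,1),round(np.degrees(np.arctan2(v[1],v[0]))%180,1)) for v in(e1,e2)])
E
```

```text
blue [335.7 195.2] 3254 [227.7 256.5] 2411 X [597.   15.8   7.5] err 4.9 rect c [596.   14.6] sides [(np.float64(133.4), np.float64(92.3)), (np.float64(209.2), np.float64(0.7))]
red [461.  238.1] 3421 [ 86.9 274.8] 2703 X [ 480.1 -329.4    4.7] err 3.9 rect c [ 480.3 -325.8] sides [(np.float64(137.6), np.float64(98.7)), (np.float64(209.1), np.float64(4.7))]
relay [286.4 228.7] 122 [254.7 221.8] 95 X [500.8 152.6  19.2] err 4.4 rect c [498.  150.4] sides [(np.float64(28.4), np.float64(97.7)), (np.float64(34.9), np.float64(7.4))]
captop [397.6 229.1] 82 [155.9 245.9] 54 X [ 499.1 -146.7   41.2] err 2.2 rect c [ 499.2 -147.8] sides [(np.float64(24.3), np.float64(90.5)), (np.float64(27.0), np.float64(178.1))]
cap [396.3 229.9] 145 [155.6 252.8] 244 X [ 499.1 -149.8   18.8] err 0.1 rect c [ 497.5 -144.2] sides [(np.float64(39.7), np.float64(108.8)), (np.float64(30.4), np.float64(16.7))]
trafo [323.7 254.1] 258 [303.  197.4] 197237 X [504.3 164.2 117.5] err 263.3 rect c [430.9  49.8] sides [(np.float64(48.3), np.float64(90.5)), (np.float64(42.7), np.float64(179.5))]
sink [362.1 252.2] 284 
[... 157 characters left out ...]

bar [215.  229.5] 101 [306.1 193. ] 52 X [492.6 341.8  59.8] err 5.0 rect c [491.8 340.1] sides [(np.float64(82.3), np.float64(103.2)), (np.float64(8.4), np.float64(13.9))]
board [218.9 241.8] 433 [299. 200.] 184 X [463.6 335.8  21. ] err 5.5 rect c [459.5 332.5] sides [(np.float64(61.8), np.float64(103.2)), (np.float64(63.7), np.float64(13.9))]
rosin [259.3 175. ] 51 [303.1 239.6] 31 X [649.6 228.2  19.6] err 2.8 rect c [649.8 227.6] sides [(np.float64(38.9), np.float64(90.6)), (np.float64(36.9), np.float64(0.8))]
plate [218.2 232. ] 935 [308.4 212.5] 253 X [496.4 346.9 -13.6] err 14.7 rect c [484.2 337.7] sides [(np.float64(87.2), np.float64(102.8)), (np.float64(165.8), np.float64(13.3))]
```

Measured so far: trays blue (596,15) and red (480,-327), both with z as expected for a silhouette centre. The bar is at z about 58 (56 expected), the capacitor top at 41 (40) and the pot at 20. The scene masks for the transformer and heat sink merged with the background, so I'll redo those two and refine the board.

```bash
python3 - <<'E'
from h import *
t,s=cam("top"),cam("scene")
def m2(c,win):
    i=c["img"].astype(int); x0,x1,y0,y1=win; m=np.zeros(i.shape[:2],bool)
    r,g,b=i[y0:y1,x0:x1].transpose(2,0,1); m[y0:y1,x0:x1]=(g<=r*1.12+1)|((g<b*1.05)); return m
for n,wt,ws,h in [("trafo",(308,342,238,272),(203,229,208,235),.034),("sink",(345,380,238,270),(170,198,221,247),.026),("cap",(384,412,216,246),(147,168,238,265),.04),("relay",(278,300,219,240),(244,266,214,234),.024)]:
    a=np.argwhere(m2(t,wt))[:,::-1]; b=np.argwhere(m2(s,ws))[:,::-1]
    ca,sa,pa=blob(m2(t,wt),a.mean(0)); cb,sb,pb=blob(m2(s,ws),b.mean(0)); X,e=tri(t,ca,s,cb)
    print(n,ca.round(1),sa,cb.round(1),sb,(X*1e3).round(1),round(e,1),"ray@h/2",(plane(t,ca,h/2)*1e3).round(1))
mt,ms=masks(t),masks(s)
o=mt["amber"].copy();o[:,:195]=0;o[:,245:]=0;o[:205]=0;o[265:]=0
p=np.argwhere(o)[:,::-1]; W=np.array([plane(t,q,.03)[:2] for q in p])*1e3
for y in(13.9,):
    u=np.array([np.cos(np.radians(y)),np.sin(np.radians(y))]);v=np.array([-u[1],u[0]])
    a,b=W@u,W@v; print("board u",np.percentile(a,[0,1,99,100]).round(1),"v",np.percentile(b,[0,1,99,100]).round(1))
    c0=u*(np.min(a)+np.max(a))/2+v*(b.min()+b.max())/2; print(c0, "bar u,v",np.array([492,340.8])@u,np.array([492,340.8])@v)
# board height: -x end midpoint seen in both views
q=ms["amber"].copy();q[:, :280]=0;q[:,325:]=0;q[:185]=0;q[222:]=0
hs=cv2.convexHull(np.argwhere(q)[:,::-1].astype(np.float32))[:,0]; ht=cv2.convexHull(p.astype(np.float32))[:,0]
print("scene left-most",hs[hs[:,0].argmin()],"lowest",hs[hs[:,1].argmax()],"top hull",ht.tolist())
b=hs[hs[:,0].argmin()]
E
python3 -c "
from h import *
import numpy as np
a=np.radians(13.7);u=np.array([np.cos(a),np.sin(a)]);v=np.array([-u[1],u[0]])
P=np.array([492,341])-27*v;print(P);go(P[0]/1e3,P[1]/1e3,.150,103.7)"
```

```text
trafo [322.  254.3] [316 247  14  16 181] [214.8 220.7] [207 212  16  18 204] [431.4  54.2  16.1] 1.8 ray@h/2 [431.   53.5  17. ]
sink [361.2 252. ] [354 245  15  15 214] [182.7 232.8] [175 225  16  16 190] [438.8 -52.   13.4] 3.2 ray@h/2 [438.3 -53.6  13. ]
cap [396.4 229.8] [390 224  14  12 127] [156.9 251.1] [151 243  12  18 165] [ 499.4 -147.3   24. ] 3.4 ray@h/2 [ 499.3 -149.9   20. ]
relay [286.7 229. ] [281 222  13  15 144] [253.7 223.7] [247 217  14  14 154] [500.  150.5  12.6] 2.2 ray@h/2 [499.6 149.5  12. ]
board u [493.8 494.6 583.6 585.2] v [180.4 182.1 241.5 242.9]
[472.85243276 335.06258732] bar u,v 559.4622258127214 212.62798002303367
scene left-most [285. 197.] lowest [306. 207.] top hull [[232.0, 251.0], [230.0, 252.0], [222.0, 254.0], [212.0, 256.0], [210.0, 256.0], [204.0, 227.0], [204.0, 224.0], [211.0, 222.0], [225.0, 219.0], [226.0, 220.0], [232.0, 249.0]]
[498.39462994 314.76817376]
now [ 0.2873 -0.6107  0.4042] yaw 25.2 t 0.3
shift in present axes [ 585.  -747.4  100.1] turn [-4.00e-02 -3.00e-02 -7.85e+01] | world shift [211.1 925.4 -99.5]
```

All the centre heights match half the stated heights, and the board measures 91 x 62 mm at (473,335), yaw 13.9°. I'll turn, then travel to above the bar's -y end.

```bash
python3 -m jog '[{"az":-7.14},{"az":-7.14},{"az":-7.14},{"az":-7.14},{"az":-7.14},{"az":-7.14},{"az":-7.14},{"az":-7.14},{"az":-7.14},{"az":-7.14},{"az":-7.1},{"dx":15,"dy":7},{"dx":30,"dy":15},{"dx":35,"dy":17.5},{"dx":35,"dy":17.5},{"dx":35,"dy":17.5},{"dx":35,"dy":17.5},{"dx":35,"dy":17.5},{"dx":35,"dy":17.5},{"dx":35,"dy":17.5}]' 0.45 40
python3 -m jog '[{"dx":35,"dy":17.5},{"dx":35,"dy":17.5},{"dx":35,"dy":17.5},{"dx":35,"dy":17.5},{"dx":35,"dy":17.5},{"dx":35,"dy":17.5},{"dx":35,"dy":17.5},{"dx":35,"dy":17.5},{"dx":35,"dy":17.5},{"dx":35,"dy":17.5},{"dx":35,"dy":17.5},{"dx":35,"dy":17.5},{"dx":35,"dy":17.5},{"dx":30,"dy":15,"dz":20},{"dx":25,"dy":15,"dz":35},{"dz":25},{}]'
python3 -c "
from h import *
go(.4984,.3148,.066,103.7)"
```

```text
now [ 0.2873 -0.6107  0.4042] yaw 25.2 t 0.3
shift in present axes [ 585.  -747.4  184.1] turn [-4.00e-02 -3.00e-02 -7.85e+01] | world shift [ 211.1  925.5 -183.5]invalid input
invalid input
```

```bash
python3 -m jog '[{"az":-7}]'; python3 -m jog '[{"dx":0,"dy":0,"dz":0,"ax":0,"ay":0,"az":-7}]'
```

```text
time: 0.38
tool_pos: [0.2873, -0.6107, 0.4044]
tcp_rot: [-3.018, -0.872, 0.0]
wrist_force: [-0.4, 0.3, 0.3]
width: 1.005
grip_force: 0.0invalid input
```

```bash
python3 -m jog '[{"az":-7},{"az":-7},{"az":-7},{"az":-7},{"az":-7},{"az":-7}]' 0.45 40; echo; python3 -m jog '[{"az":-7},{"az":-7},{"az":-7},{"az":-7}]'
```

```text
invalid input
invalid input
```

```bash
python3 -m jog '[{"az":-7},{"az":-7},{"az":-7},{"az":-7}]'
```

```text
invalid input
```

```bash
python3 -m jog '[{"az":-7},{"az":-6.5}]' 0.45 40
```

```text
invalid input
```

The error text goes to stderr and so printed out of order: rows need all six keys. Moving on with full rows.

```bash
python3 -m jog '[{"dx":20,"dy":0,"dz":0,"ax":0,"ay":0,"az":-6.6},{"dx":35,"dy":0,"dz":0,"ax":0,"ay":0,"az":-6.6},{"dx":35,"dy":0,"dz":0,"ax":0,"ay":0,"az":-6.6},{"dx":35,"dy":0,"dz":0,"ax":0,"ay":0,"az":-6.6},{"dx":35,"dy":0,"dz":0,"ax":0,"ay":0,"az":-6.6},{"dx":35,"dy":0,"dz":0,"ax":0,"ay":0,"az":-6.6},{"dx":35,"dy":0,"dz":0,"ax":0,"ay":0,"az":-6.6},{"dx":35,"dy":0,"dz":0,"ax":0,"ay":0,"az":-6.6},{"dx":35,"dy":0,"dz":0,"ax":0,"ay":0,"az":-6.6},{"dx":35,"dy":0,"dz":0,"ax":0,"ay":0,"az":0}]' 0.45 40
python3 -c "
from h import *
go(.4984,.3148,.110,103.7)"
```

```text
time: 1.38
tool_pos: [0.3702, -0.3002, 0.4046]
tcp_rot: [1.936, 2.474, 0.001]
wrist_force: [-0.3, 0.5, 0.7]
width: 0.45
grip_force: 0.0
now [ 0.3702 -0.3002  0.4046] yaw 103.91 t 1.38
shift in present axes [566.1 272.2 140.1] turn [0.03 0.   0.21] | world shift [ 128.2  615.  -139.9]
```

```bash
python3 -m jog '[{"dx":33,"dy":16,"dz":0,"ax":0,"ay":0,"az":0.2},{"dx":33,"dy":16,"dz":4,"ax":0,"ay":0,"az":0},{"dx":33,"dy":16,"dz":8,"ax":0,"ay":0,"az":0},{"dx":33,"dy":16,"dz":8,"ax":0,"ay":0,"az":0},{"dx":33,"dy":16,"dz":8,"ax":0,"ay":0,"az":0},{"dx":33,"dy":16,"dz":8,"ax":0,"ay":0,"az":0},{"dx":33,"dy":16,"dz":8,"ax":0,"ay":0,"az":0},{"dx":33,"dy":16,"dz":8,"ax":0,"ay":0,"az":0},{"dx":33,"dy":16,"dz":8,"ax":0,"ay":0,"az":0},{"dx":33,"dy":16,"dz":8,"ax":0,"ay":0,"az":0},{"dx":33,"dy":16,"dz":8,"ax":0,"ay":0,"az":0},{"dx":33,"dy":16,"dz":8,"ax":0,"ay":0,"az":0},{"dx":33,"dy":16,"dz":8,"ax":0,"ay":0,"az":0},{"dx":33,"dy":16,"dz":8,"ax":0,"ay":0,"az":0},{"dx":33,"dy":16,"dz":8,"ax":0,"ay":0,"az":0},{"dx":33,"dy":16,"dz":8,"ax":0,"ay":0,"az":0},{"dx":33,"dy":16,"dz":8,"ax":0,"ay":0,"az":0},{"dx":5,"dy":0,"dz":8,"ax":0,"ay":0,"az":0},{"dx":0,"dy":0,"dz":8,"ax":0,"ay":0,"az":0},{"dx":0,"dy":0,"dz":0,"ax":0,"ay":0,"az":0}]'
python3 - <<'E'
from h import *
go(.4984,.3148,.064,103.7)
t,s=cam("top"),cam("scene")
a=t["img"][175:275,150:300];b=s["img"][130:230,250:400]
cv2.imwrite("pics/g1.png",np.hstack([cv2.resize(x,None,fx=2.66,fy=4*.665,interpolation=2) for x in(a,b)])[:,:,::-1])
E
```

```text
time: 3.05
tool_pos: [0.5022, 0.3112, 0.2622]
tcp_rot: [-1.945, -2.466, 0.007]
wrist_force: [-0.5, -0.5, -0.7]
width: 0.452
grip_force: 0.0
now [0.5022 0.3112 0.2622] yaw 103.47 t 3.05
shift in present axes [ 4.5 -2.7 43.5] turn [-0.26  0.1  -0.23] | world shift [ -3.8   3.6 -43.5]
```

View pics/g1.png

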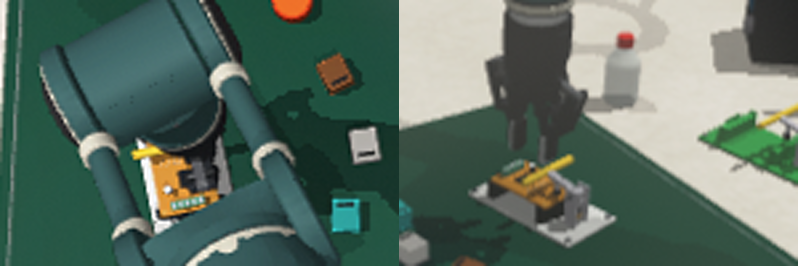

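The gripper is above the bar, with the open fingertips at scene pixels (294,186) and (306,188) straddling its -y end. I'll check the tip height from that ray, then descend.

```bash
python3 - <<'E'
from h import *
s=cam("scene"); st=bot.read_state(); 
for z in (.08,.09,.1,.11): print(z,proj(s,[st["tool_pos"][0],st["tool_pos"][1],z]).round(1))
E
python3 -m jog '[{"dx":2,"dy":-1,"dz":8,"ax":0,"ay":0,"az":-0.2},{"dx":2.5,"dy":-1.5,"dz":10,"ax":-0.2,"ay":0,"az":0},{"dx":0,"dy":0,"dz":10,"ax":0,"ay":0,"az":0},{"dx":0,"dy":0,"dz":8,"ax":0,"ay":0,"az":0},{"dx":0,"dy":0,"dz":5,"ax":0,"ay":0,"az":0},{"dx":0,"dy":0,"dz":2,"ax":0,"ay":0,"az":0},{"dx":0,"dy":0,"dz":0,"ax":0,"ay":0,"az":0}]'
python3 -c "
from h import *
go(.4984,.3148,.064,103.7)"
```

```text
0.08 [299.1 191.5]
0.09 [299.2 188.7]
0.1 [299.3 185.8]
0.11 [299.5 182.9]
time: 3.78
tool_pos: [0.4997, 0.3153, 0.2206]
tcp_rot: [1.942, 2.468, 0.002]
wrist_force: [-0.4, -0.3, -1.3]
width: 0.449
grip_force: 0.0
now [0.4997 0.3153 0.2206] yaw 103.59 t 3.78
shift in present axes [-0.2 -1.4  1.9] turn [ 0.1   0.03 -0.11] | world shift [-1.3 -0.5 -1.9]
```

```bash
python3 -m jog '[{"dx":0,"dy":-1,"dz":3,"ax":0,"ay":0,"az":0},{"dx":0,"dy":0,"dz":2,"ax":0,"ay":0,"az":0}]'
python3 -m jog '[{"dx":0,"dy":0,"dz":0,"ax":0,"ay":0,"az":0},{"dx":0,"dy":0,"dz":0,"ax":0,"ay":0,"az":0},{"dx":0,"dy":0,"dz":0,"ax":0,"ay":0,"az":0},{"dx":0,"dy":0,"dz":0,"ax":0,"ay":0,"az":0},{"dx":0,"dy":0,"dz":0,"ax":0,"ay":0,"az":0},{"dx":0,"dy":0,"dz":0,"ax":0,"ay":0,"az":0}]' 0 30
python3 - <<'E'
import numpy as np
r=np.hypot(48,10);a0=np.arctan2(10,-48)
for th in np.arange(0,1.81,.1):
    a=a0-th; print(round(th,1),round(r*np.cos(a)+48,1),round(r*np.sin(a)-10,1))
E
```

```text
time: 3.95
tool_pos: [0.4992, 0.3155, 0.2169]
tcp_rot: [1.941, 2.467, 0.005]
wrist_force: [0.0, -0.5, 0.4]
width: 0.449
grip_force: 0.0
time: 4.45
tool_pos: [0.4981, 0.3151, 0.2167]
tcp_rot: [1.943, 2.468, 0.0]
wrist_force: [-3.7, -1.0, 4.1]
width: 0.101
grip_force: 29.5
0.0 0.0 0.0
0.1 1.2 4.7
0.2 2.9 9.3
0.3 5.1 13.7
0.4 7.7 17.9
0.5 10.7 21.8
0.6 14.0 25.4
0.7 17.7 28.6
0.8 21.7 31.4
0.9 26.0 33.8
1.0 30.5 35.8
1.1 35.1 37.3
1.2 39.9 38.4
1.3 44.8 38.9
1.4 49.7 39.0
1.5 54.6 38.6
1.6 59.4 37.7
1.7 64.1 36.3
1.8 68.6 34.5
```

```bash
python3 -m jog '[{"dx":0,"dy":1.2,"dz":-4.7,"ax":0,"ay":0,"az":0},{"dx":0,"dy":1.7,"dz":-4.6,"ax":0,"ay":0,"az":0},{"dx":0,"dy":2.2,"dz":-4.4,"ax":0,"ay":0,"az":0},{"dx":0,"dy":2.6,"dz":-4.2,"ax":0,"ay":0,"az":0},{"dx":0,"dy":3,"dz":-3.9,"ax":0,"ay":0,"az":0},{"dx":0,"dy":3.3,"dz":-3.6,"ax":0,"ay":0,"az":0}]'
python3 -m jog '[{"dx":0,"dy":3.7,"dz":-3.2,"ax":0,"ay":0,"az":0},{"dx":0,"dy":4,"dz":-2.8,"ax":0,"ay":0,"az":0},{"dx":0,"dy":4.3,"dz":-2.4,"ax":0,"ay":0,"az":0},{"dx":0,"dy":4.5,"dz":-2,"ax":0,"ay":0,"az":0},{"dx":0,"dy":4.6,"dz":-1.5,"ax":0,"ay":0,"az":0},{"dx":0,"dy":4.8,"dz":-1.1,"ax":0,"ay":0,"az":0},{"dx":0,"dy":4.9,"dz":-0.5,"ax":0,"ay":0,"az":0},{"dx":0,"dy":4.9,"dz":-0.1,"ax":0,"ay":0,"az":0},{"dx":0,"dy":4.9,"dz":0.4,"ax":0,"ay":0,"az":0},{"dx":0,"dy":4.8,"dz":0.9,"ax":0,"ay":0,"az":0},{"dx":0,"dy":2,"dz":0.6,"ax":0,"ay":0,"az":0},{"dx":0,"dy":0,"dz":0,"ax":0,"ay":0,"az":0}]'
```

```text
time: 4.95
tool_pos: [0.5095, 0.3179, 0.2408]
tcp_rot: [-1.941, -2.465, 0.011]
wrist_force: [-13.4, -0.9, 3.1]
width: 0.099
grip_force: 29.5
time: 5.95
tool_pos: [0.5593, 0.3299, 0.2533]
tcp_rot: [1.942, 2.467, 0.005]
wrist_force: [1.4, 1.2, -1.2]
width: 0.102
grip_force: 30.9
```

```bash
python3 -m jog '[{"dx":0,"dy":0,"dz":0,"ax":0,"ay":0,"az":0},{"dx":0,"dy":0,"dz":0,"ax":0,"ay":0,"az":0},{"dx":0,"dy":0,"dz":0,"ax":0,"ay":0,"az":0},{"dx":0,"dy":0,"dz":0,"ax":0,"ay":0,"az":0},{"dx":0,"dy":0,"dz":-15,"ax":0,"ay":0,"az":0},{"dx":0,"dy":0,"dz":-25,"ax":0,"ay":0,"az":0},{"dx":0,"dy":0,"dz":-30,"ax":0,"ay":0,"az":0},{"dx":0,"dy":0,"dz":-30,"ax":0,"ay":0,"az":0}]' 0.45
python3 -m jog '[{"dx":0,"dy":-15,"dz":0,"ax":0,"ay":0,"az":6.9},{"dx":0,"dy":-20,"dz":0,"ax":0,"ay":0,"az":6.9},{"dx":0,"dy":-20,"dz":0,"ax":0,"ay":0,"az":6.9},{"dx":0,"dy":-20,"dz":0,"ax":0,"ay":0,"az":6.9},{"dx":0,"dy":0,"dz":0,"ax":0,"ay":0,"az":6.9},{"dx":0,"dy":0,"dz":0,"ax":0,"ay":0,"az":6.9},{"dx":0,"dy":0,"dz":0,"ax":0,"ay":0,"az":6.9},{"dx":0,"dy":0,"dz":0,"ax":0,"ay":0,"az":6.9},{"dx":0,"dy":0,"dz":0,"ax":0,"ay":0,"az":6.9},{"dx":0,"dy":0,"dz":0,"ax":0,"ay":0,"az":6.9},{"dx":0,"dy":0,"dz":0,"ax":0,"ay":0,"az":6.9},{"dx":0,"dy":0,"dz":0,"ax":0,"ay":0,"az":6.9},{"dx":0,"dy":0,"dz":0,"ax":0,"ay":0,"az":6.9},{"dx":0,"dy":0,"dz":0,"ax":0,"ay":0,"az":0}]' 1
python3 - <<'E'
from h import *
go(.468,.334,.100,13.9)
t,s=cam("top"),cam("scene")
a=t["img"][175:275,150:300];b=s["img"][130:230,250:400]
cv2.imwrite("pics/g2.png",np.hstack([cv2.resize(x,None,fx=2.66,fy=4*.665,interpolation=2) for x in(a,b)])[:,:,::-1])
E
```

```text
time: 6.62
tool_pos: [0.5576, 0.3294, 0.3543]
tcp_rot: [1.942, 2.468, 0.001]
wrist_force: [0.5, 0.7, -0.1]
width: 0.449
grip_force: 0.0
time: 7.78
tool_pos: [0.4837, 0.3263, 0.3539]
tcp_rot: [-3.119, -0.376, -0.005]
wrist_force: [0.2, 0.2, 0.3]
width: 1.001
grip_force: 0.0
now [0.4837 0.3263 0.3539] yaw 13.74 t 7.78
shift in present axes [-13.8 -11.2  99.2] turn [-0.   -0.2  -0.16] | world shift [-15.7   7.7 -99.2]
```

View pics/g2.png

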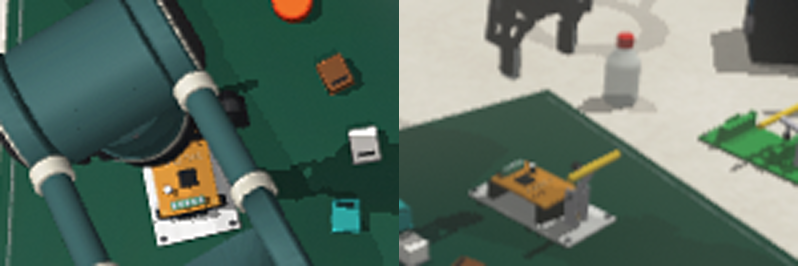

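The finger stands open with the bar at crop (595,165), and the board still lies in its holder at (540,185). I'll descend over the board's long edges.

```bash
python3 -m jog '[{"dx":-7,"dy":-5,"dz":25,"ax":0,"ay":-0.2,"az":0},{"dx":-7,"dy":-6,"dz":35,"ax":0,"ay":0,"az":0},{"dx":0,"dy":0,"dz":35,"ax":0,"ay":0,"az":0},{"dx":0,"dy":0,"dz":20,"ax":0,"ay":0,"az":0},{"dx":0,"dy":0,"dz":10,"ax":0,"ay":0,"az":0},{"dx":0,"dy":0,"dz":5,"ax":0,"ay":0,"az":0},{"dx":0,"dy":0,"dz":0,"ax":0,"ay":0,"az":0}]'
python3 - <<'E'
from h import *
go(.468,.334,.030,13.9)
E
```

```text
time: 8.47
tool_pos: [0.4678, 0.3336, 0.2232]
tcp_rot: [3.118, 0.382, -0.001]
wrist_force: [0.7, 0.0, -0.3]
width: 0.999
grip_force: 0.0
now [0.4678 0.3336 0.2232] yaw 13.97 t 8.47
shift in present axes [ 0.3 -0.3 38.5] turn [0.02 0.06 0.07] | world shift [  0.2   0.4 -38.5]
```

```bash
python3 -m jog '[{"dx":0,"dy":0,"dz":10,"ax":0,"ay":0,"az":0},{"dx":0,"dy":0,"dz":10,"ax":0,"ay":0,"az":0},{"dx":0,"dy":0,"dz":8,"ax":0,"ay":0,"az":0},{"dx":0,"dy":0,"dz":6,"ax":0,"ay":0,"az":0},{"dx":0,"dy":0,"dz":4,"ax":0,"ay":0,"az":0},{"dx":0,"dy":0,"dz":0,"ax":0,"ay":0,"az":0}]'
python3 -m jog '[{"dx":0,"dy":0,"dz":0,"ax":0,"ay":0,"az":0},{"dx":0,"dy":0,"dz":0,"ax":0,"ay":0,"az":0},{"dx":0,"dy":0,"dz":0,"ax":0,"ay":0,"az":0},{"dx":0,"dy":0,"dz":0,"ax":0,"ay":0,"az":0},{"dx":0,"dy":0,"dz":0,"ax":0,"ay":0,"az":0},{"dx":0,"dy":0,"dz":0,"ax":0,"ay":0,"az":0}]' 0 40
```

```text
time: 8.97
tool_pos: [0.4674, 0.3333, 0.1845]
tcp_rot: [3.118, 0.38, -0.003]
wrist_force: [0.9, -1.0, -0.3]
width: 1.004
grip_force: 0.0
time: 9.47
tool_pos: [0.4683, 0.334, 0.1865]
tcp_rot: [-3.118, -0.38, -0.002]
wrist_force: [-0.4, 0.7, 3.9]
width: 0.685
grip_force: 43.2
```

```bash
python3 -m jog '[{"dx":0,"dy":0,"dz":-3,"ax":0,"ay":0,"az":0},{"dx":0,"dy":0,"dz":-6,"ax":0,"ay":0,"az":0},{"dx":0,"dy":0,"dz":-12,"ax":0,"ay":0,"az":0},{"dx":0,"dy":0,"dz":-20,"ax":0,"ay":0,"az":0},{"dx":0,"dy":0,"dz":-20,"ax":0,"ay":0,"az":0},{"dx":0,"dy":0,"dz":-20,"ax":0,"ay":0,"az":3},{"dx":0,"dy":0,"dz":-10,"ax":0,"ay":0,"az":4.6},{"dx":0,"dy":0,"dz":0,"ax":0,"ay":0,"az":4.6},{"dx":0,"dy":0,"dz":0,"ax":0,"ay":0,"az":0}]'
python3 - <<'E'
from h import *
go(.6243,.016,.040,1.6)
E
```

```text
time: 10.22
tool_pos: [0.4683, 0.334, 0.2791]
tcp_rot: [-3.14, -0.043, -0.004]
wrist_force: [-0.0, -0.3, -0.7]
width: 0.683
grip_force: 43.1
now [0.4683 0.334  0.2791] yaw 1.59 t 10.22
shift in present axes [146.9 322.3  84.2] turn [-0.1  -0.16 -0.01] | world shift [ 156.  -318.   -84.4]
```

```bash
python3 -m jog '[{"dx":6,"dy":13,"dz":0,"ax":0,"ay":0,"az":0},{"dx":12,"dy":26.5,"dz":0,"ax":0,"ay":0,"az":0},{"dx":12,"dy":26.5,"dz":0,"ax":0,"ay":0,"az":0},{"dx":12,"dy":26.5,"dz":0,"ax":0,"ay":0,"az":0},{"dx":12,"dy":26.5,"dz":0,"ax":0,"ay":0,"az":0},{"dx":12,"dy":26.5,"dz":0,"ax":0,"ay":0,"az":0},{"dx":12,"dy":26.5,"dz":0,"ax":0,"ay":0,"az":0},{"dx":12,"dy":26.5,"dz":0,"ax":0,"ay":0,"az":0},{"dx":12,"dy":26.5,"dz":0,"ax":0,"ay":0,"az":0},{"dx":12,"dy":26.5,"dz":0,"ax":0,"ay":0,"az":0},{"dx":12,"dy":26.5,"dz":0,"ax":0,"ay":0,"az":0},{"dx":12,"dy":26.5,"dz":0,"ax":0,"ay":0,"az":0},{"dx":6,"dy":12,"dz":0,"ax":0,"ay":0,"az":0},{"dx":3,"dy":6,"dz":0,"ax":0,"ay":0,"az":0},{"dx":0,"dy":0,"dz":20,"ax":0,"ay":0,"az":0},{"dx":0,"dy":0,"dz":25,"ax":0,"ay":0,"az":0},{"dx":0,"dy":0,"dz":20,"ax":0,"ay":0,"az":0},{"dx":0,"dy":0,"dz":10,"ax":0,"ay":0,"az":0},{"dx":0,"dy":0,"dz":0,"ax":0,"ay":0,"az":0}]'
python3 - <<'E'
from h import *
go(.6243,.016,.0085,1.6)
t,s=cam("top"),cam("scene")
a=t["img"][140:260,260:410];b=s["img"][190:310,155:305]
cv2.imwrite("pics/g3.png",np.hstack([cv2.resize(x,None,fx=2.66,fy=2.66,interpolation=2) for x in(a,b)])[:,:,::-1])
E
```

```text
time: 11.8
tool_pos: [0.6221, 0.0163, 0.1982]
tcp_rot: [-3.141, -0.049, 0.011]
wrist_force: [-0.1, -0.1, -1.0]
width: 0.688
grip_force: 43.1
now [0.6221 0.0163 0.1982] yaw 1.78 t 11.8
shift in present axes [ 2.5  0.4 35. ] turn [-0.03  0.41  0.17] | world shift [  2.2  -0.3 -35. ]
```

View pics/g3.png

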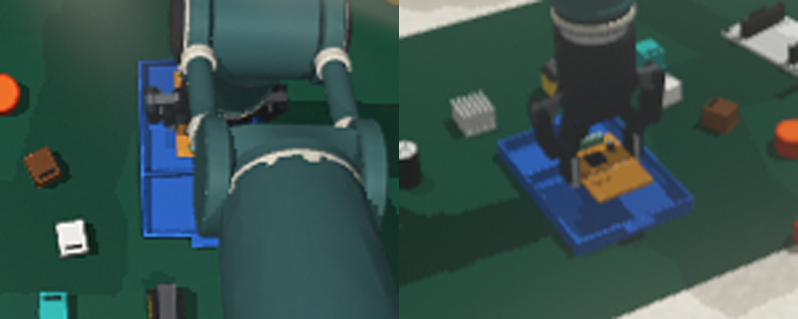

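The board hangs level over the large bay (scene crop (615,175)). I'll lower it, slowly at the end.

```bash
python3 -m jog '[{"dx":1,"dy":0,"dz":8,"ax":0,"ay":0.2,"az":0},{"dx":1,"dy":0,"dz":8,"ax":0,"ay":0.2,"az":0},{"dx":0,"dy":0,"dz":6,"ax":0,"ay":0,"az":0},{"dx":0,"dy":0,"dz":4,"ax":0,"ay":0,"az":0},{"dx":0,"dy":0,"dz":2,"ax":0,"ay":0,"az":0},{"dx":0,"dy":0,"dz":0,"ax":0,"ay":0,"az":0}]'
python3 -m jog '[{"dx":0,"dy":0,"dz":1,"ax":0,"ay":0,"az":0},{"dx":0,"dy":0,"dz":1,"ax":0,"ay":0,"az":0},{"dx":0,"dy":0,"dz":0,"ax":0,"ay":0,"az":0}]'
python3 -c "
from h import *
go(.6243,.016,.0085,1.6)"
```

```text
time: 12.4
tool_pos: [0.6261, 0.0157, 0.1729]
tcp_rot: [-3.141, -0.046, -0.009]
wrist_force: [0.2, 0.2, -0.6]
width: 0.686
grip_force: 43.1
time: 12.65
tool_pos: [0.6267, 0.0157, 0.172]
tcp_rot: [-3.141, -0.046, -0.012]
wrist_force: [-0.3, 1.0, -0.9]
width: 0.685
grip_force: 43.1
now [0.6267 0.0157 0.172 ] yaw 1.7 t 12.65
shift in present axes [-2.5 -0.4  8.7] turn [ 0.   -0.44  0.1 ] | world shift [-2.4  0.3 -8.8]
```

```bash
python3 -m jog '[{"dx":-1,"dy":0,"dz":2,"ax":0,"ay":-0.2,"az":0},{"dx":-1,"dy":0,"dz":2,"ax":0,"ay":-0.2,"az":0},{"dx":0,"dy":0,"dz":1,"ax":0,"ay":0,"az":0},{"dx":0,"dy":0,"dz":1,"ax":0,"ay":0,"az":0},{"dx":0,"dy":0,"dz":0,"ax":0,"ay":0,"az":0}]'
python3 -m jog '[{"dx":0,"dy":0,"dz":1,"ax":0,"ay":0,"az":0},{"dx":0,"dy":0,"dz":0,"ax":0,"ay":0,"az":0}]'
python3 -c "
from h import *
go(.6243,.016,.0085,1.6)"
```

```text
time: 13.07
tool_pos: [0.627, 0.0157, 0.1717]
tcp_rot: [3.141, 0.047, 0.009]
wrist_force: [-7.9, 0.9, 26.2]
width: 0.69
grip_force: 57.1
time: 13.23
tool_pos: [0.627, 0.0157, 0.1716]
tcp_rot: [3.141, 0.047, 0.009]
wrist_force: [-9.9, 0.6, 32.9]
width: 0.686
grip_force: 60.2
now [0.627  0.0157 0.1716] yaw 1.7 t 13.23
shift in present axes [-2.7 -0.4  8.4] turn [ 0.01 -0.34  0.1 ] | world shift [-2.7  0.3 -8.4]
```

Contact came about 8 mm early, at 26–33 N. I'll back off and look.

```bash
python3 -m jog '[{"dx":-1,"dy":0,"dz":-4,"ax":0,"ay":0,"az":0},{"dx":-1,"dy":0,"dz":-2,"ax":0,"ay":0,"az":0},{"dx":0,"dy":0,"dz":0,"ax":0,"ay":0,"az":0},{"dx":0,"dy":0,"dz":0,"ax":0,"ay":0,"az":0}]'
python3 - <<'E'
from h import *
go(.6243,.016,.0085,1.6)
t,s=cam("top"),cam("scene")
b=s["img"][215:290,180:280]
cv2.imwrite("pics/g4.png",cv2.resize(b,None,fx=8,fy=8,interpolation=2)[:,:,::-1])
m=masks(s)["amber"].copy(); m[:,:200]=0;m[:,270:]=0;m[:220]=0;m[285:]=0
h=cv2.convexHull(np.argwhere(m)[:,::-1].astype(np.float32))[:,0]; print(h.tolist())
R=Ro.from_euler('z',1.6,degrees=True).as_matrix()
for z in(.003,.011,.018):
    print(z,[proj(s,R@[x,y,0]+[.5965,.0152,z]).round(0).tolist() for x,y in((-25,-61),(90,-61),(90,61),(-25,61)) for x,y in[(x/1e3,y/1e3)]])
E
```

```text
time: 13.57
tool_pos: [0.6228, 0.0156, 0.1718]
tcp_rot: [3.141, 0.047, 0.001]
wrist_force: [-2.3, -0.3, 8.8]
width: 0.688
grip_force: 48.6
now [0.6228 0.0156 0.1718] yaw 1.7 t 13.57
shift in present axes [ 1.5 -0.4  8.6] turn [ 0.   -0.05  0.1 ] | world shift [ 1.5  0.4 -8.6]
[[249.0, 266.0], [248.0, 267.0], [244.0, 269.0], [231.0, 274.0], [230.0, 274.0], [229.0, 273.0], [224.0, 267.0], [223.0, 261.0], [223.0, 255.0], [233.0, 249.0], [234.0, 249.0], [244.0, 259.0], [249.0, 265.0]]
0.003 [[202.0, 260.0], [221.0, 285.0], [263.0, 268.0], [242.0, 246.0]]
0.011 [[202.0, 258.0], [221.0, 282.0], [263.0, 266.0], [242.0, 244.0]]
0.018 [[202.0, 256.0], [221.0, 280.0], [263.0, 264.0], [242.0, 242.0]]
```

View pics/g4.png

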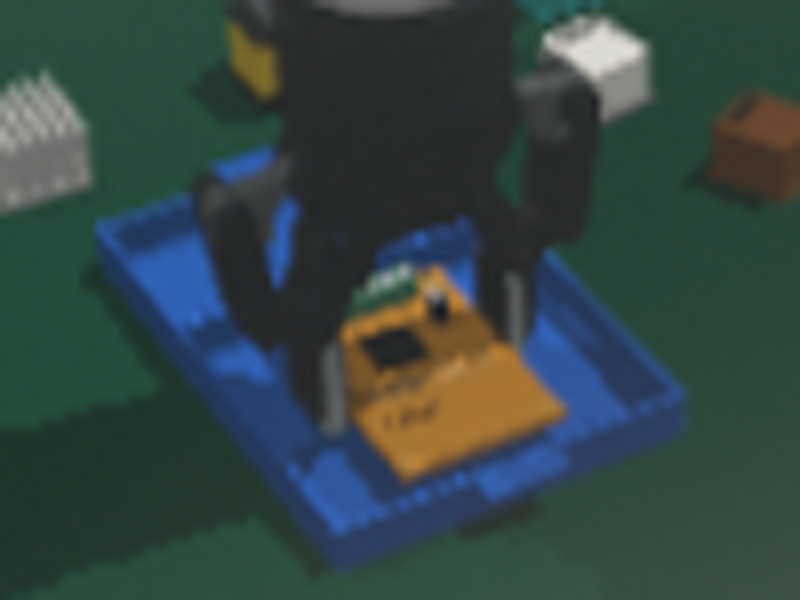

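The board is over the bay and clear of the walls on all sides, with the fingertips resting on the tray floor at crop (330,430). The board is about 8 mm above the floor in the grip. That drop gives 0.4 m/s, well under the limit, so I'll release it evenly here.

```bash
python3 -m jog '[{"dx":0,"dy":0,"dz":-2,"ax":0,"ay":0,"az":0},{"dx":0,"dy":0,"dz":0,"ax":0,"ay":0,"az":0}]'
python3 -m jog '[{"dx":0,"dy":0,"dz":0,"ax":0,"ay":0,"az":0},{"dx":0,"dy":0,"dz":0,"ax":0,"ay":0,"az":0},{"dx":0,"dy":0,"dz":0,"ax":0,"ay":0,"az":0},{"dx":0,"dy":0,"dz":0,"ax":0,"ay":0,"az":0},{"dx":0,"dy":0,"dz":-10,"ax":0,"ay":0,"az":0},{"dx":0,"dy":0,"dz":-20,"ax":0,"ay":0,"az":0},{"dx":0,"dy":0,"dz":-30,"ax":0,"ay":0,"az":0},{"dx":0,"dy":0,"dz":-30,"ax":0,"ay":0,"az":0},{"dx":0,"dy":0,"dz":-30,"ax":0,"ay":0,"az":0},{"dx":0,"dy":0,"dz":0,"ax":0,"ay":0,"az":0}]' 0.83
python3 - <<'E'
from h import *
s=cam("scene")
m=masks(s)["amber"].copy(); m[:,:200]=0;m[:,270:]=0;m[:220]=0;m[285:]=0
h=cv2.convexHull(np.argwhere(m)[:,::-1].astype(np.float32))[:,0]
i=[h[:,0].argmin(),h[:,1].argmax(),h[:,0].argmax(),h[:,1].argmin()]
print(h[i].tolist(),[(plane(s,p,.007)*1e3).round(0).tolist() for p in h[i]])
go(.500,.150,.100,7.5)
E
```

```text
time: 13.83
tool_pos: [0.6223, 0.0156, 0.1723]
tcp_rot: [-3.141, -0.047, 0.001]
wrist_force: [0.4, -0.4, -0.3]
width: 0.683
grip_force: 43.1
time: 14.67
tool_pos: [0.6254, 0.0156, 0.3014]
tcp_rot: [3.141, 0.047, 0.021]
wrist_force: [1.0, 0.2, 1.2]
width: 0.828
grip_force: 0.0
[[216.0, 259.0], [230.0, 276.0], [249.0, 268.0], [234.0, 251.0]] [[592.0, -14.0, 7.0], [673.0, -11.0, 7.0], [670.0, 46.0, 7.0], [584.0, 44.0, 7.0]]
now [0.6246 0.0156 0.2985] yaw 1.7 t 14.72
shift in present axes [-121.  -138.1   42.6] turn [ 0.06 -0.57 -5.8 ] | world shift [-124.6  134.4  -43.8]
```

The board lies in the large bay; its outline at z 7 is centred at (630,16). Next is the white relay.

```bash
python3 -m jog '[{"dx":-10,"dy":-12,"dz":0,"ax":0,"ay":-0.5,"az":0},{"dx":-25,"dy":-28,"dz":0,"ax":0,"ay":0,"az":0},{"dx":-25,"dy":-28,"dz":0,"ax":0,"ay":0,"az":0},{"dx":-25,"dy":-28,"dz":0,"ax":0,"ay":0,"az":0},{"dx":-22,"dy":-26,"dz":10,"ax":0,"ay":0,"az":0},{"dx":-14,"dy":-16,"dz":20,"ax":0,"ay":0,"az":0},{"dx":0,"dy":0,"dz":20,"ax":0,"ay":0,"az":-5.8},{"dx":0,"dy":0,"dz":20,"ax":0,"ay":0,"az":0},{"dx":0,"dy":0,"dz":0,"ax":0,"ay":0,"az":0}]' 0.7
python3 - <<'E'
from h import *
go(.500,.150,.021,7.5)
E
```

```text
time: 15.47
tool_pos: [0.4924, 0.15, 0.2183]
tcp_rot: [3.133, 0.207, -0.031]
wrist_force: [-0.6, 0.7, -1.3]
width: 0.7
grip_force: 0.0
now [0.4924 0.15   0.2183] yaw 7.58 t 15.47
shift in present axes [ 8.4  1.  42.4] turn [0.02 1.15 0.08] | world shift [  7.6   0.  -42.6]
```

```bash
python3 -m jog '[{"dx":0,"dy":0,"dz":0,"ax":0,"ay":0.5,"az":0},{"dx":0,"dy":0,"dz":0,"ax":0,"ay":0,"az":0},{"dx":0,"dy":0,"dz":0,"ax":0,"ay":0,"az":0}]'
python3 - <<'E'
from h import *
go(.500,.150,.021,7.5)
E
```

```text
time: 15.72
tool_pos: [0.4974, 0.15, 0.2247]
tcp_rot: [-3.134, -0.204, -0.002]
wrist_force: [0.3, -0.3, -0.4]
width: 0.698
grip_force: 0.0
now [0.4974 0.15   0.2247] yaw 7.46 t 15.72
shift in present axes [ 2.5  0.4 49. ] turn [-0.06 -0.09 -0.04] | world shift [  2.6   0.  -49. ]
```

```bash
python3 -m jog '[{"dx":2,"dy":0,"dz":14,"ax":0,"ay":0,"az":0},{"dx":0.5,"dy":0,"dz":14,"ax":0,"ay":0,"az":0},{"dx":0,"dy":0,"dz":10,"ax":0,"ay":0,"az":0},{"dx":0,"dy":0,"dz":6,"ax":0,"ay":0,"az":0},{"dx":0,"dy":0,"dz":4,"ax":0,"ay":0,"az":0},{"dx":0,"dy":0,"dz":0,"ax":0,"ay":0,"az":0},{"dx":0,"dy":0,"dz":0,"ax":0,"ay":0,"az":0}]'
python3 -m jog '[{"dx":0,"dy":0,"dz":0,"ax":0,"ay":0,"az":0},{"dx":0,"dy":0,"dz":0,"ax":0,"ay":0,"az":0},{"dx":0,"dy":0,"dz":0,"ax":0,"ay":0,"az":0},{"dx":0,"dy":0,"dz":0,"ax":0,"ay":0,"az":0},{"dx":0,"dy":0,"dz":0,"ax":0,"ay":0,"az":0},{"dx":0,"dy":0,"dz":0,"ax":0,"ay":0,"az":0}]' 0 30
```

```text
time: 16.3
tool_pos: [0.4995, 0.1503, 0.1759]
tcp_rot: [-3.134, -0.205, -0.0]
wrist_force: [-0.5, 0.0, 0.9]
width: 0.7
grip_force: 0.0
time: 16.8
tool_pos: [0.4998, 0.1505, 0.1764]
tcp_rot: [-3.134, -0.205, -0.002]
wrist_force: [0.5, -0.1, 3.9]
width: 0.311
grip_force: 30.8
```

```bash
python3 -m jog '[{"dx":0,"dy":0,"dz":-14,"ax":0,"ay":0,"az":0},{"dx":0,"dy":0,"dz":-30,"ax":0,"ay":0,"az":0},{"dx":0,"dy":0,"dz":-30,"ax":0,"ay":0,"az":0},{"dx":-3,"dy":18,"dz":-26,"ax":0,"ay":0,"az":0},{"dx":-6,"dy":36,"dz":0,"ax":0,"ay":0,"az":0},{"dx":-6,"dy":36,"dz":0,"ax":0,"ay":0,"az":0},{"dx":-6,"dy":36,"dz":0,"ax":0,"ay":0,"az":0},{"dx":-6,"dy":36,"dz":0,"ax":0,"ay":0,"az":0},{"dx":-6,"dy":36,"dz":0,"ax":0,"ay":0,"az":0},{"dx":-6,"dy":36,"dz":0,"ax":0,"ay":0,"az":0},{"dx":-6,"dy":36,"dz":0,"ax":0,"ay":0,"az":0},{"dx":-6,"dy":36,"dz":0,"ax":0,"ay":0,"az":0},{"dx":-6,"dy":36,"dz":0,"ax":0,"ay":0,"az":0},{"dx":-6,"dy":36,"dz":0,"ax":0,"ay":0,"az":0},{"dx":-6,"dy":36,"dz":0,"ax":0,"ay":0,"az":0},{"dx":-6,"dy":36,"dz":0,"ax":0,"ay":0,"az":0},{"dx":-4,"dy":21,"dz":20,"ax":0,"ay":0,"az":0.8},{"dx":0,"dy":0,"dz":25,"ax":0,"ay":0,"az":0},{"dx":0,"dy":0,"dz":15,"ax":0,"ay":0,"az":0},{"dx":0,"dy":0,"dz":0,"ax":0,"ay":0,"az":0}]'
python3 -m jog '[{"dx":0,"dy":0,"dz":0,"ax":0,"ay":0,"az":0},{"dx":0,"dy":0,"dz":0,"ax":0,"ay":0,"az":0}]'
python3 - <<'E'
from h import *
go(.483,-.327,.0245,6.7)
E
```

```text
time: 18.47
tool_pos: [0.48, -0.3262, 0.2106]
tcp_rot: [-3.13, -0.181, 0.011]
wrist_force: [-0.9, 1.3, -1.0]
width: 0.311
grip_force: 30.2
time: 18.63
tool_pos: [0.4827, -0.327, 0.2158]
tcp_rot: [-3.136, -0.184, -0.001]
wrist_force: [0.6, -0.1, -0.3]
width: 0.307
grip_force: 30.2
now [ 0.4827 -0.327   0.2158] yaw 6.72 t 18.63
shift in present axes [ 0.2  0.1 36.6] turn [-0.03 -0.02  0.02] | world shift [  0.3  -0.  -36.6]
```

```bash
python3 -m jog '[{"dx":0,"dy":0,"dz":12,"ax":0,"ay":0,"az":0},{"dx":0,"dy":0,"dz":12,"ax":0,"ay":0,"az":0},{"dx":0,"dy":0,"dz":6,"ax":0,"ay":0,"az":0},{"dx":0,"dy":0,"dz":4,"ax":0,"ay":0,"az":0},{"dx":0,"dy":0,"dz":2,"ax":0,"ay":0,"az":0},{"dx":0,"dy":0,"dz":0,"ax":0,"ay":0,"az":0},{"dx":0,"dy":0,"dz":0,"ax":0,"ay":0,"az":0}]'
```

```text
time: 19.22
tool_pos: [0.4826, -0.3269, 0.1794]
tcp_rot: [-3.135, -0.184, -0.0]
wrist_force: [-0.5, 1.5, 1.5]
width: 0.308
grip_force: 30.7
```

```bash
python3 -m jog '[{"dx":0,"dy":0,"dz":0.5,"ax":0,"ay":0,"az":0},{"dx":0,"dy":0,"dz":0,"ax":0,"ay":0,"az":0},{"dx":0,"dy":0,"dz":0,"ax":0,"ay":0,"az":0},{"dx":0,"dy":0,"dz":-10,"ax":0,"ay":0,"az":0},{"dx":0,"dy":0,"dz":-25,"ax":0,"ay":0,"az":0},{"dx":0,"dy":0,"dz":-35,"ax":0,"ay":0,"az":0},{"dx":0,"dy":0,"dz":-35,"ax":0,"ay":0,"az":6.7},{"dx":0,"dy":0,"dz":0,"ax":0,"ay":0,"az":0},{"dx":0,"dy":0,"dz":0,"ax":0,"ay":0,"az":0}]' 0.65
python3 - <<'E'
from h import *
t,s=cam("top"),cam("scene")
for n,c in(("top",t),("scene",s)):
    m=masks(c)["white"].copy(); p=proj(c,[.483,-.327,.015]).astype(int); ce,st,_=blob(m,p); print(n,p,ce,st)
    if n=="scene": print((plane(c,ce,.015)*1e3).round(0))
go(.4314,.0537,.022,0)
E
```

```text
time: 19.97
tool_pos: [0.4838, -0.328, 0.2879]
tcp_rot: [3.138, 0.001, 0.01]
wrist_force: [-1.4, -1.3, -1.0]
width: 0.646
grip_force: 0.0
top [460 236] [460.47540984 237.70491803] [455 232  14  12 122]
scene [ 86 272] [ 86.61904762 271.23809524] [ 79 264  16  16 147]
[ 480. -326.   15.]
now [ 0.4822 -0.3269  0.2838] yaw 0.04 t 20.07
shift in present axes [ -50.5 -380.5  107.5] turn [-0.05  0.01  0.04] | world shift [ -50.8  380.6 -107.1]
```

```bash
python3 -m jog '[{"dx":-2,"dy":-18,"dz":0,"ax":0,"ay":0,"az":0},{"dx":-4.5,"dy":-34,"dz":0,"ax":0,"ay":0,"az":0},{"dx":-4.5,"dy":-34,"dz":0,"ax":0,"ay":0,"az":0},{"dx":-4.5,"dy":-34,"dz":0,"ax":0,"ay":0,"az":0},{"dx":-4.5,"dy":-34,"dz":0,"ax":0,"ay":0,"az":0},{"dx":-4.5,"dy":-34,"dz":0,"ax":0,"ay":0,"az":0},{"dx":-4.5,"dy":-34,"dz":0,"ax":0,"ay":0,"az":0},{"dx":-4.5,"dy":-34,"dz":0,"ax":0,"ay":0,"az":0},{"dx":-4.5,"dy":-34,"dz":0,"ax":0,"ay":0,"az":0},{"dx":-4.5,"dy":-34,"dz":0,"ax":0,"ay":0,"az":0},{"dx":-4.5,"dy":-34,"dz":0,"ax":0,"ay":0,"az":0},{"dx":-3.5,"dy":-22.5,"dz":15,"ax":0,"ay":0,"az":0},{"dx":0,"dy":0,"dz":30,"ax":0,"ay":0,"az":0},{"dx":0,"dy":0,"dz":15,"ax":0,"ay":0,"az":0},{"dx":0,"dy":0,"dz":0,"ax":0,"ay":0,"az":0},{"dx":0,"dy":0,"dz":0,"ax":0,"ay":0,"az":0},{"dx":0,"dy":0,"dz":0,"ax":0,"ay":0,"az":0}]'
python3 - <<'E'
from h import *
go(.4314,.0537,.022,0)
E
```

```text
time: 21.48
tool_pos: [0.4317, 0.0536, 0.2241]
tcp_rot: [-3.141, 0.0, 0.002]
wrist_force: [0.2, 0.3, 0.2]
width: 0.646
grip_force: 0.0
now [0.4317 0.0536 0.2241] yaw -0.0 t 21.48
shift in present axes [-0.3 -0.1 47.4] turn [-0.05  0.06 -0.  ] | world shift [ -0.3   0.1 -47.4]
```

```bash
python3 -m jog '[{"dx":0,"dy":0,"dz":10,"ax":0,"ay":0,"az":0},{"dx":0,"dy":0,"dz":15,"ax":0,"ay":0,"az":0},{"dx":0,"dy":0,"dz":12,"ax":0,"ay":0,"az":0},{"dx":0,"dy":0,"dz":7,"ax":0,"ay":0,"az":0},{"dx":0,"dy":0,"dz":3,"ax":0,"ay":0,"az":0},{"dx":0,"dy":0,"dz":0,"ax":0,"ay":0,"az":0},{"dx":0,"dy":0,"dz":0,"ax":0,"ay":0,"az":0}]'
python3 -m jog '[{"dx":0,"dy":0,"dz":0,"ax":0,"ay":0,"az":0},{"dx":0,"dy":0,"dz":0,"ax":0,"ay":0,"az":0},{"dx":0,"dy":0,"dz":0,"ax":0,"ay":0,"az":0},{"dx":0,"dy":0,"dz":0,"ax":0,"ay":0,"az":0},{"dx":0,"dy":0,"dz":0,"ax":0,"ay":0,"az":0},{"dx":0,"dy":0,"dz":0,"ax":0,"ay":0,"az":0}]' 0 45
```

```text
time: 22.07
tool_pos: [0.4324, 0.0534, 0.1775]
tcp_rot: [-3.141, 0.001, -0.001]
wrist_force: [-0.1, -0.2, 0.7]
width: 0.651
grip_force: 0.0
time: 22.57
tool_pos: [0.4328, 0.0536, 0.1781]
tcp_rot: [-3.141, -0.0, -0.003]
wrist_force: [-0.2, -0.1, 6.6]
width: 0.388
grip_force: 45.2
```

```bash
python3 -m jog '[{"dx":0,"dy":0,"dz":-14,"ax":0,"ay":0,"az":0},{"dx":0,"dy":0,"dz":-30,"ax":0,"ay":0,"az":0},{"dx":0,"dy":0,"dz":-30,"ax":0,"ay":0,"az":0},{"dx":5,"dy":17,"dz":-26,"ax":0,"ay":0,"az":0},{"dx":10,"dy":34,"dz":0,"ax":0,"ay":0,"az":0},{"dx":10,"dy":34,"dz":0,"ax":0,"ay":0,"az":0},{"dx":10,"dy":34,"dz":0,"ax":0,"ay":0,"az":0},{"dx":10,"dy":34,"dz":0,"ax":0,"ay":0,"az":0},{"dx":10,"dy":34,"dz":0,"ax":0,"ay":0,"az":0},{"dx":10,"dy":34,"dz":0,"ax":0,"ay":0,"az":0},{"dx":10,"dy":34,"dz":0,"ax":0,"ay":0,"az":0},{"dx":10,"dy":34,"dz":0,"ax":0,"ay":0,"az":0},{"dx":10,"dy":34,"dz":0,"ax":0,"ay":0,"az":0},{"dx":10,"dy":34,"dz":0,"ax":0,"ay":0,"az":0},{"dx":4,"dy":17,"dz":0,"ax":0,"ay":0,"az":-3.3},{"dx":0,"dy":0,"dz":20,"ax":0,"ay":0,"az":-3.4},{"dx":0,"dy":0,"dz":25,"ax":0,"ay":0,"az":0},{"dx":0,"dy":0,"dz":15,"ax":0,"ay":0,"az":0},{"dx":0,"dy":0,"dz":0,"ax":0,"ay":0,"az":0}]'
python3 -m jog '[{"dx":0,"dy":0,"dz":0,"ax":0,"ay":0,"az":0},{"dx":0,"dy":0,"dz":0,"ax":0,"ay":0,"az":0}]'
python3 - <<'E'
from h import *
go(.542,-.3205,.026,6.7)
E
```

```text
time: 24.15
tool_pos: [0.5385, -0.3192, 0.2115]
tcp_rot: [-3.13, -0.182, 0.012]
wrist_force: [-1.1, 0.9, -1.4]
width: 0.388
grip_force: 44.9
time: 24.32
tool_pos: [0.5412, -0.3206, 0.2173]
tcp_rot: [-3.136, -0.184, -0.001]
wrist_force: [-0.4, 0.1, -1.3]
width: 0.386
grip_force: 44.9
now [ 0.5412 -0.3206  0.2173] yaw 6.71 t 24.32
shift in present axes [ 0.8  0.1 36.6] turn [-0.03 -0.03  0.01] | world shift [  0.8   0.1 -36.6]
```

```bash
python3 -m jog '[{"dx":0.5,"dy":0,"dz":12,"ax":0,"ay":0,"az":0},{"dx":0,"dy":0,"dz":12,"ax":0,"ay":0,"az":0},{"dx":0,"dy":0,"dz":6,"ax":0,"ay":0,"az":0},{"dx":0,"dy":0,"dz":4,"ax":0,"ay":0,"az":0},{"dx":0,"dy":0,"dz":2,"ax":0,"ay":0,"az":0},{"dx":0,"dy":0,"dz":0,"ax":0,"ay":0,"az":0},{"dx":0,"dy":0,"dz":0,"ax":0,"ay":0,"az":0}]'
```

```text
time: 24.9
tool_pos: [0.5414, -0.3203, 0.1811]
tcp_rot: [-3.135, -0.184, 0.001]
wrist_force: [-2.2, 1.9, 2.9]
width: 0.392
grip_force: 45.5
```

```bash
python3 -m jog '[{"dx":0,"dy":0,"dz":0,"ax":0,"ay":0,"az":0},{"dx":0,"dy":0,"dz":0,"ax":0,"ay":0,"az":0},{"dx":0,"dy":0,"dz":0,"ax":0,"ay":0,"az":0},{"dx":0,"dy":0,"dz":-10,"ax":0,"ay":0,"az":0},{"dx":0,"dy":0,"dz":-25,"ax":0,"ay":0,"az":0},{"dx":0,"dy":0,"dz":-35,"ax":0,"ay":0,"az":0},{"dx":0,"dy":0,"dz":-30,"ax":0,"ay":0,"az":6.7},{"dx":-5,"dy":-13,"dz":0,"ax":0,"ay":0,"az":0},{"dx":-12,"dy":-31,"dz":0,"ax":0,"ay":0,"az":0},{"dx":-12,"dy":-31,"dz":0,"ax":0,"ay":0,"az":0},{"dx":-12,"dy":-31,"dz":0,"ax":0,"ay":0,"az":0},{"dx":-12,"dy":-31,"dz":0,"ax":0,"ay":0,"az":0},{"dx":-12,"dy":-31,"dz":0,"ax":0,"ay":0,"az":0},{"dx":-12,"dy":-31,"dz":0,"ax":0,"ay":0,"az":0},{"dx":-12,"dy":-31,"dz":0,"ax":0,"ay":0,"az":0},{"dx":-12,"dy":-31,"dz":0,"ax":0,"ay":0,"az":0},{"dx":-2,"dy":-6,"dz":20,"ax":0,"ay":0,"az":0},{"dx":0,"dy":0,"dz":30,"ax":0,"ay":0,"az":0},{"dx":0,"dy":0,"dz":0,"ax":0,"ay":0,"az":0},{"dx":0,"dy":0,"dz":0,"ax":0,"ay":0,"az":0}]' 0.65
python3 - <<'E'
from h import *
go(.4385,-.053,.021,0)
E
```

```text
time: 26.57
tool_pos: [0.4374, -0.0531, 0.2302]
tcp_rot: [-3.14, -0.001, 0.006]
wrist_force: [-0.7, -0.1, 0.9]
width: 0.651
grip_force: 0.0
now [ 0.4374 -0.0531  0.2302] yaw 0.04 t 26.57
shift in present axes [ 1.3  0.  54.5] turn [-0.08  0.21  0.04] | world shift [  1.1   0.1 -54.5]
```

```bash
python3 -m jog '[{"dx":0,"dy":0,"dz":12,"ax":0,"ay":0,"az":0},{"dx":0,"dy":0,"dz":18,"ax":0,"ay":0,"az":0},{"dx":0,"dy":0,"dz":14,"ax":0,"ay":0,"az":0},{"dx":0,"dy":0,"dz":7,"ax":0,"ay":0,"az":0},{"dx":0,"dy":0,"dz":4,"ax":0,"ay":0,"az":0},{"dx":0,"dy":0,"dz":0,"ax":0,"ay":0,"az":0},{"dx":0,"dy":0,"dz":0,"ax":0,"ay":0,"az":0}]'
python3 -m jog '[{"dx":0,"dy":0,"dz":0,"ax":0,"ay":0,"az":0},{"dx":0,"dy":0,"dz":0,"ax":0,"ay":0,"az":0},{"dx":0,"dy":0,"dz":0,"ax":0,"ay":0,"az":0},{"dx":0,"dy":0,"dz":0,"ax":0,"ay":0,"az":0},{"dx":0,"dy":0,"dz":0,"ax":0,"ay":0,"az":0},{"dx":0,"dy":0,"dz":0,"ax":0,"ay":0,"az":0}]' 0 35
```

```text
time: 27.15
tool_pos: [0.4392, -0.0538, 0.1769]
tcp_rot: [-3.141, 0.001, -0.002]
wrist_force: [-0.5, -0.2, 0.1]
width: 0.65
grip_force: 0.0
time: 27.65
tool_pos: [0.4393, -0.0536, 0.1771]
tcp_rot: [-3.141, -0.0, -0.003]
wrist_force: [-0.9, -0.3, 6.3]
width: 0.392
grip_force: 36.4
```

```bash
python3 -m jog '[{"dx":0,"dy":0,"dz":-14,"ax":0,"ay":0,"az":0},{"dx":0,"dy":0,"dz":-30,"ax":0,"ay":0,"az":0},{"dx":0,"dy":0,"dz":-30,"ax":0,"ay":0,"az":0},{"dx":-1,"dy":16,"dz":-26,"ax":0,"ay":0,"az":0},{"dx":-2,"dy":31,"dz":0,"ax":0,"ay":0,"az":0},{"dx":-2,"dy":31,"dz":0,"ax":0,"ay":0,"az":0},{"dx":-2,"dy":31,"dz":0,"ax":0,"ay":0,"az":0},{"dx":-2,"dy":31,"dz":0,"ax":0,"ay":0,"az":0},{"dx":-2,"dy":31,"dz":0,"ax":0,"ay":0,"az":0},{"dx":-2,"dy":31,"dz":0,"ax":0,"ay":0,"az":0},{"dx":-2,"dy":31,"dz":0,"ax":0,"ay":0,"az":0},{"dx":-2,"dy":31,"dz":0,"ax":0,"ay":0,"az":0},{"dx":-1,"dy":17,"dz":0,"ax":0,"ay":0,"az":-3.3},{"dx":0,"dy":0,"dz":20,"ax":0,"ay":0,"az":-3.4},{"dx":0,"dy":0,"dz":25,"ax":0,"ay":0,"az":0},{"dx":0,"dy":0,"dz":15,"ax":0,"ay":0,"az":0},{"dx":0,"dy":0,"dz":0,"ax":0,"ay":0,"az":0},{"dx":0,"dy":0,"dz":0,"ax":0,"ay":0,"az":0},{"dx":0,"dy":0,"dz":0,"ax":0,"ay":0,"az":0}]'
python3 - <<'E'
from h import *
go(.4215,-.3345,.0251,6.7)
E
```

```text
time: 29.23
tool_pos: [0.4208, -0.3346, 0.2165]
tcp_rot: [-3.136, -0.184, -0.001]
wrist_force: [0.1, -0.4, -0.5]
width: 0.39
grip_force: 35.7
now [ 0.4208 -0.3346  0.2165] yaw 6.71 t 29.23
shift in present axes [ 0.7 -0.  36.7] turn [-0.01 -0.04  0.01] | world shift [  0.7   0.1 -36.7]
```

```bash
python3 -m jog '[{"dx":0.5,"dy":0,"dz":12,"ax":0,"ay":0,"az":0},{"dx":0,"dy":0,"dz":12,"ax":0,"ay":0,"az":0},{"dx":0,"dy":0,"dz":6,"ax":0,"ay":0,"az":0},{"dx":0,"dy":0,"dz":4,"ax":0,"ay":0,"az":0},{"dx":0,"dy":0,"dz":2.5,"ax":0,"ay":0,"az":0},{"dx":0,"dy":0,"dz":0,"ax":0,"ay":0,"az":0},{"dx":0,"dy":0,"dz":0,"ax":0,"ay":0,"az":0}]'
```

```text
time: 29.82
tool_pos: [0.4211, -0.3343, 0.1801]
tcp_rot: [-3.135, -0.184, 0.001]
wrist_force: [-2.3, 2.4, 8.2]
width: 0.392
grip_force: 36.8
```

```bash
python3 -m jog '[{"dx":0,"dy":0,"dz":0,"ax":0,"ay":0,"az":0},{"dx":0,"dy":0,"dz":0,"ax":0,"ay":0,"az":0},{"dx":0,"dy":0,"dz":0,"ax":0,"ay":0,"az":0},{"dx":0,"dy":0,"dz":-10,"ax":0,"ay":0,"az":0},{"dx":0,"dy":0,"dz":-25,"ax":0,"ay":0,"az":0},{"dx":0,"dy":0,"dz":-35,"ax":0,"ay":0,"az":0},{"dx":0,"dy":0,"dz":-30,"ax":0,"ay":0,"az":6.7},{"dx":6,"dy":-14,"dz":0,"ax":0,"ay":0,"az":0},{"dx":12,"dy":-29,"dz":0,"ax":0,"ay":0,"az":0},{"dx":12,"dy":-29,"dz":0,"ax":0,"ay":0,"az":0},{"dx":12,"dy":-29,"dz":0,"ax":0,"ay":0,"az":0},{"dx":12,"dy":-29,"dz":0,"ax":0,"ay":0,"az":0},{"dx":12,"dy":-29,"dz":0,"ax":0,"ay":0,"az":0},{"dx":12,"dy":-27,"dz":0,"ax":0,"ay":0,"az":0},{"dx":0,"dy":0,"dz":20,"ax":0,"ay":0,"az":0},{"dx":0,"dy":0,"dz":20,"ax":0,"ay":0,"az":0},{"dx":0,"dy":0,"dz":0,"ax":0,"ay":0,"az":0},{"dx":0,"dy":0,"dz":0,"ax":0,"ay":0,"az":0}]' 0.65
python3 - <<'E'
from h import *
go(.4993,-.148,.025,0)
E
```

```text
time: 31.32
tool_pos: [0.4983, -0.148, 0.2388]
tcp_rot: [-3.14, -0.0, 0.005]
wrist_force: [0.2, 0.1, 1.1]
width: 0.648
grip_force: 0.0
now [ 0.4983 -0.148   0.2388] yaw 0.02 t 31.32
shift in present axes [ 1.2  0.1 59.1] turn [-0.11  0.17  0.02] | world shift [  1.   -0.  -59.1]
```

```bash
python3 -m jog '[{"dx":0,"dy":0,"dz":12,"ax":0,"ay":0,"az":0},{"dx":0,"dy":0,"dz":18,"ax":0,"ay":0,"az":0},{"dx":0,"dy":0,"dz":16,"ax":0,"ay":0,"az":0},{"dx":0,"dy":0,"dz":9,"ax":0,"ay":0,"az":0},{"dx":0,"dy":0,"dz":4,"ax":0,"ay":0,"az":0},{"dx":0,"dy":0,"dz":0,"ax":0,"ay":0,"az":0},{"dx":0,"dy":0,"dz":0,"ax":0,"ay":0,"az":0}]'
python3 -m jog '[{"dx":0,"dy":0,"dz":0,"ax":0,"ay":0,"az":0},{"dx":0,"dy":0,"dz":0,"ax":0,"ay":0,"az":0},{"dx":0,"dy":0,"dz":0,"ax":0,"ay":0,"az":0},{"dx":0,"dy":0,"dz":0,"ax":0,"ay":0,"az":0},{"dx":0,"dy":0,"dz":0,"ax":0,"ay":0,"az":0},{"dx":0,"dy":0,"dz":0,"ax":0,"ay":0,"az":0}]' 0 35
```

```text
time: 31.9
tool_pos: [0.4993, -0.1487, 0.1809]
tcp_rot: [-3.141, 0.001, -0.001]
wrist_force: [0.0, -0.4, -0.3]
width: 0.65
grip_force: 0.0
time: 32.4
tool_pos: [0.4997, -0.1486, 0.1816]
tcp_rot: [-3.142, -0.0, -0.003]
wrist_force: [-0.8, -0.1, 6.6]
width: 0.327
grip_force: 34.6
```

```bash
python3 -m jog '[{"dx":0,"dy":0,"dz":-14,"ax":0,"ay":0,"az":0},{"dx":0,"dy":0,"dz":-30,"ax":0,"ay":0,"az":0},{"dx":0,"dy":0,"dz":-30,"ax":0,"ay":0,"az":0},{"dx":3,"dy":-14,"dz":-16,"ax":0,"ay":0,"az":0},{"dx":6,"dy":-26,"dz":0,"ax":0,"ay":0,"az":0},{"dx":6,"dy":-26,"dz":0,"ax":0,"ay":0,"az":0},{"dx":6,"dy":-26,"dz":0,"ax":0,"ay":0,"az":0},{"dx":6,"dy":-26,"dz":0,"ax":0,"ay":0,"az":0},{"dx":6,"dy":-26,"dz":0,"ax":0,"ay":0,"az":0},{"dx":4,"dy":-18,"dz":0,"ax":0,"ay":0,"az":-1.6},{"dx":0,"dy":0,"dz":15,"ax":0,"ay":0,"az":0},{"dx":0,"dy":0,"dz":20,"ax":0,"ay":0,"az":0},{"dx":0,"dy":0,"dz":15,"ax":0,"ay":0,"az":0},{"dx":0,"dy":0,"dz":0,"ax":0,"ay":0,"az":0},{"dx":0,"dy":0,"dz":0,"ax":0,"ay":0,"az":0},{"dx":0,"dy":0,"dz":0,"ax":0,"ay":0,"az":0}]'
python3 - <<'E'
from h import *
go(.537,.0135,.0296,1.6)
E
```

```text
time: 33.73
tool_pos: [0.5362, 0.0135, 0.2211]
tcp_rot: [-3.14, -0.044, -0.001]
wrist_force: [-0.2, -0.6, -0.2]
width: 0.33
grip_force: 34.6
now [0.5362 0.0135 0.2211] yaw 1.59 t 33.73
shift in present axes [ 0.8  0.1 36.8] turn [-0.05 -0.02 -0.01] | world shift [  0.8  -0.  -36.8]
```

```bash
python3 -m jog '[{"dx":0.5,"dy":0,"dz":12,"ax":0,"ay":0,"az":0},{"dx":0,"dy":0,"dz":12,"ax":0,"ay":0,"az":0},{"dx":0,"dy":0,"dz":6,"ax":0,"ay":0,"az":0},{"dx":0,"dy":0,"dz":4,"ax":0,"ay":0,"az":0},{"dx":0,"dy":0,"dz":2.5,"ax":0,"ay":0,"az":0},{"dx":0,"dy":0,"dz":0,"ax":0,"ay":0,"az":0},{"dx":0,"dy":0,"dz":0,"ax":0,"ay":0,"az":0}]'
```

```text
time: 34.32
tool_pos: [0.5362, 0.0136, 0.1846]
tcp_rot: [-3.14, -0.044, 0.003]
wrist_force: [-4.9, -1.3, 7.6]
width: 0.333
grip_force: 35.3
```

Floor contact. I'll release, lift, back toward the robot's right (-y) to clear the view, and inspect.

```bash
python3 -m jog '[{"dx":0,"dy":0,"dz":0,"ax":0,"ay":0,"az":0},{"dx":0,"dy":0,"dz":0,"ax":0,"ay":0,"az":0},{"dx":0,"dy":0,"dz":0,"ax":0,"ay":0,"az":0},{"dx":0,"dy":0,"dz":-10,"ax":0,"ay":0,"az":0},{"dx":0,"dy":0,"dz":-25,"ax":0,"ay":0,"az":0},{"dx":0,"dy":0,"dz":-35,"ax":0,"ay":0,"az":0},{"dx":0,"dy":0,"dz":-35,"ax":0,"ay":0,"az":0},{"dx":0,"dy":0,"dz":-35,"ax":0,"ay":0,"az":0},{"dx":0,"dy":-20,"dz":-35,"ax":0,"ay":0,"az":0},{"dx":0,"dy":-35,"dz":0,"ax":0,"ay":0,"az":0},{"dx":0,"dy":-35,"dz":0,"ax":0,"ay":0,"az":0},{"dx":0,"dy":-35,"dz":0,"ax":0,"ay":0,"az":0},{"dx":0,"dy":-35,"dz":0,"ax":0,"ay":0,"az":0},{"dx":0,"dy":-35,"dz":0,"ax":0,"ay":0,"az":0},{"dx":0,"dy":-35,"dz":0,"ax":0,"ay":0,"az":0},{"dx":0,"dy":-35,"dz":0,"ax":0,"ay":0,"az":0},{"dx":0,"dy":0,"dz":0,"ax":0,"ay":0,"az":0},{"dx":0,"dy":0,"dz":0,"ax":0,"ay":0,"az":0}]' 0.6
python3 - <<'E'
from h import *
t,s=cam("top"),cam("scene")
a=cv2.resize(t["img"][150:285,300:500],(800,540),interpolation=2); b=cv2.resize(s["img"][210:310,40:280],(800,333),interpolation=2)
cv2.imwrite("pics/e1.png",a[:,:,::-1]);cv2.imwrite("pics/e2.png",b[:,:,::-1])
E
```

```text
time: 35.82
tool_pos: [0.5287, 0.2802, 0.3597]
tcp_rot: [-3.14, -0.049, -0.0]
wrist_force: [-0.1, -0.6, -0.4]
width: 0.601
grip_force: 0.0
```

View pics/e1.png

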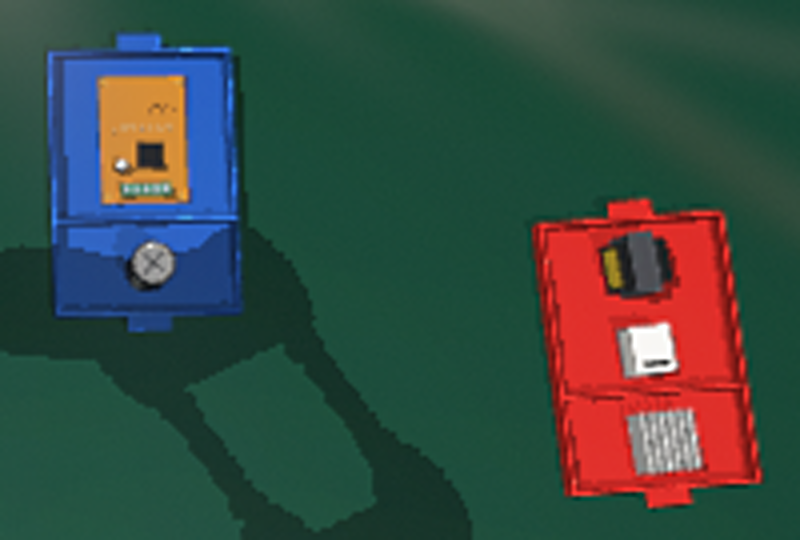

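View pics/e2.png

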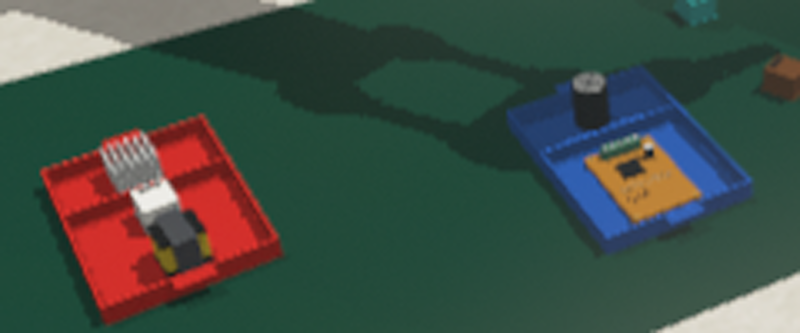

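Everything is in its bay. The board lies component side up at (143,140), the capacitor stands at (153,263), the transformer is at (638,264), the relay at (650,350) and the heat sink at (664,440), all upright. Handing in.

```bash
python3 -c "
from workcell import bot
print(bot.finish_job())"
```

```text
the job is handed in; nothing more can be done
None
```

I handed the job in at about 36 s: the final pictures show all five parts upright in their bays, the finger swung open before the board was lifted and the rosin pot was never approached; the board was released about 8 mm above the tray floor because the fingertips touched first, so it fell that far, about 0.4 m/s against the 0.8 limit, and the hand-in returned no verdict.

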